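Turn the dish adapter over on the ramp edge and fit it to the warming stage

TASK

The aluminium dish adapter was left to dry well side down. Carry it level to the turnover ramp and drop it across the ramp's rubber top edge so that it tips over and lands well side up in the tray behind. Then take it from the tray, turn it until its four holes line up with the warming stage's studs, seat it flush on the deck, let go, and set the 60 mm dish flat in its well, leaving the other things on the counter in place.

Things in the scene. Friction and masses are not known exactly. Their poses are not given: they have to be found in the camera images.
- adapter: loose aluminium disc with its sides cut to flats, 96 mm long, 68 mm wide, 12 mm thick, about 170 g. Origin: its middle, at mid thickness; x along its 96 mm length, y across the two long flats (68 mm apart, to grip it by), z out of the well side. It starts well side down (z down) on the drying mat; gripping at mid length is fine
- adapter_well (a point): middle of the floor of the adapter's round well, 2 mm from its origin towards the well side; axes as the adapter. The well is 64 mm across and 4 mm deep with a small bevel at its rim; the other side of the adapter is plain
- adapter_hole (a point): one of the adapter's four 8 mm through holes (at mid thickness). In the adapter's frame they are at (x, y) = (39.7, 17.7), (33.3, -19.3), (-39.7, -17.7), (-33.3, 19.3) mm, this one the first: same after a half turn, but not mirrored, so the adapter fits the studs only with its well up
- drying_mat: fixed grey ribbed mat 120 x 84 mm, 3 mm thick; origin at the middle of its underside, long side along its x. The adapter lies on it at the start
- ramp_edge (a point): middle of the turnover ramp's top edge, 115 mm above the counter: a grippy rubber bead 6 mm thick, 74 mm long along y. x points level from the edge out over the tray (roughly away from the robot); the steel ramp, 74 mm wide, slopes down towards -x and ends 60 mm out. An upright sheet stands below the edge; beyond it all is free down to the tray
- drop_point (a point): 22 mm past ramp_edge in its +x, at its height, same axes. Released level, well down, its length along x, 2 to 15 mm above this height and its middle within 10 mm of this point along x, the adapter is caught by the edge behind its middle, tips front end down and lands turned over in the tray, its middle 55 to 105 mm past the edge and up to 25 mm aside, its length within 30 degrees of x
- tray_floor (a point): on the floor of the ramp's rubber-lined tray, 75 mm past the edge and 6 mm above the counter; axes as ramp_edge. The tray ends 158 mm past the edge at a rim 16 mm above the counter and is 132 mm wide along y, with no rims at the sides
- deck (a point): middle of the aluminium deck of the fixed warming stage (white, 120 x 90 mm), 32 mm above the counter; x along its 104 mm length, y along its 58 mm width, z up. The housing round it is 6 mm lower. Seated, the adapter lies on the deck, its middle 6 mm above this point, its x along this x, either way round
- stud (a point): foot of one of four steel studs, 5 mm thick, with tapered tips 10 mm above the deck. In the deck's frame they stand at (x, y) = (39.7, 17.7), (33.3, -19.3), (-39.7, -17.7), (-33.3, 19.3) mm, this one the first
- dish: loose round clear culture dish with its lid on, 60 mm across, 15 mm high (it is gripped 56 mm wide, in its lower 12 mm), 20 g; origin at the middle of its underside, z up. It goes on the floor of the adapter's well, whose rim is 4 mm higher than the floor, so fingers that hold the dish 5 mm above its underside clear the rim
- incubator_corner (a point): near left upper corner of the fixed, closed incubator that stands behind the mat and the stage, next to the ramp's tray: a box whose lid, 184 mm above the counter (207 mm at its latches), runs from here 466 mm to the right (-y) and 290 mm back (+x). Keep gripper and load in front of it, also on the way between the tray and the stage
- forceps: bystander: steel forceps, 123 mm long, lying on the counter; origin about their middle, underneath
- tape_roll: bystander: roll of tape, 62 mm across, 19 mm high, lying flat; origin underneath
- small_dish: bystander: smaller dish, 39 mm across, 11 mm high; origin underneath

How it is judged:
On the way, in this order (a step that is already met when the one before it is completed fails the run):
1. the adapter is brought, still well side down, over the top edge of the ramp (horizontal distance between adapter and ramp_edge below 0.05 m and z of adapter in the frame of ramp_edge above 0 m and angle between adapter's own z axis and vertical above 2.6 rad), for 0.1 s.
2. the adapter has turned over and lies, released and at rest, well side up in the tray (angle between adapter's own z axis and vertical below 0.12 rad and z of adapter in the frame of tray_floor between 0 and 0.012 m and horizontal distance between adapter and tray_floor below 0.06 m and linear speed of adapter below 0.02 m/s and contact force between the fingers and adapter below 0.1 N), for 0.2 s.
3. the adapter sits over all four studs, flush on the deck of the warming stage, well side up and released (horizontal distance between adapter and deck below 0.0035 m and z of adapter in the frame of deck between 0.004 and 0.0078 m and angle between adapter's own z axis and vertical below 0.04 rad and angle between the x axis of adapter and the x axis of deck, either way round below 0.09 rad and contact force between the fingers and adapter below 0.1 N), for 0.2 s.
At the end, for the whole second after the job is handed in: The adapter sits well side up over all four studs, flush on the deck (within 2 mm in height, 3.5 mm sideways and 5 degrees), and the dish stands upright in its well, on the well's floor (within 2 mm in height and 5 mm of the middle), both released and at rest (horizontal distance between adapter and deck below 0.0035 m and z of adapter in the frame of deck between 0.004 and 0.0078 m and angle between adapter's own z axis and vertical below 0.04 rad and angle between the x axis of adapter and the x axis of deck, either way round below 0.09 rad and horizontal distance between dish and adapter below 0.005 m and z of dish in the frame of adapter between 0.0005 and 0.0038 m and angle between dish's own z axis and vertical below 0.05 rad and linear speed of each of dish, adapter below 0.02 m/s); the robot touches nothing.
It fails at once if a bystander (forceps, tape roll, small dish) is pushed more than 3 cm from its place (distance of any of forceps, tape_roll, small_dish from where it was at the start of the episode above 0.03 m).
It fails at once if the dish is tipped on its side (angle between dish's own z axis and vertical above 0.8 rad).
It also fails if it takes over 72 s, if anything falls off the work surface, if the arm or the gripper's body presses on something with over 40 N, if the wrist force passes 120 N, or if a joint passes its speed limit or range.

ROBOT

A 6-joint arm with a two-finger parallel gripper is mounted at the origin on a cart in front of the work surface, level with it; the furniture and walls round the work are solid. World frame = base frame: x ahead of the robot, y to its left, z up, the work surface at z = 0. Lengths are in m, angles in rad, forces in N, time in s.
With the tool pointing down it reaches from about 0.3 to 0.85 m from the base axis. Payload 4.2 kg.
Tool frame: the origin (TCP) lies at the very end of the fingers, on their centre line; the grasp point (between the pads) lies 19 mm behind it; z points along the fingers, y is the line along which they close (so a half turn about z gives the same grasp; the last joint's range is limited). The gripper opens to 91 mm and grips with 3 to 60 N. Pads are 32 mm wide; open, the fingers measure 118 mm over their backs; the gripper's body (76 mm by 178 mm) begins 60 mm behind the grasp point.
Start: joints at [1.106, 0.32, 1.565, -0, 1.257, -0.02], TCP at [0.247, 0.519, 0.214] pointing down, gripper open.
Joint ranges: [-3.11, 3.11], [-0.84, 2.01], [0.21, 2.61], [-1.34, 4.49], [0.05, 2.63], [-2.56, 2.56]. Speed limits (rad/s): [2.57, 2.57, 3.14, 3.14, 3.14, 3.14].

INTERFACE

Orientations are given as [roll, pitch, yaw] about the fixed x, y, z axes, in that order (R = Rz(yaw) Ry(pitch) Rx(roll)).
In Python, from bench import observe, optics, env, recognise, masks_of gives the robot as it stands.
- The arm moves only by the shell command python3 -m crank 'ROWS' [FORCE]. ROWS is JSON, a list of rows, each a list of 3 entries, a list of its own where there are three numbers: the turn, a rotation vector about the tool's x, y, z in units of 6 degrees (1.0 is 6 degrees), then the shift along the tool's x, y, z in m, then the gripper's target within -1 to 1 (shut at 1, half-way at 0, fully open at -1). In form: [[[wx, wy, wz], [x, y, z], jaw], ...]. A call has exactly 8 rows; each row is the pose to reach, as a shift and turn from the pose commanded when the call began, along the tool's axes at that moment; what a row does not reach only later rows make up. A row lasts 1/12 s, in which the tool goes at most 41.7 mm and 7.16 degrees, less where a joint would pass 70% of its speed; a pose out of reach is approached as far as the arm can. A call with a gripper value outside its range is refused whole. The fingers move at their own pace and stop on an object; FORCE is the grip in N (left out, the last holds). Time passes only in rows, so rows that repeat a pose let the fingers close, or fill a call up. It gives the time, the measured TCP pose, the force, the opening and the grip force at its end, in the units of the state.
- observe(): the state, without advancing time (a new reading comes with each control period).
- optics.snapshot(name): name is "scene" or "top" or "wrist"; returns a dict with "pixels" (400x640x3 uint8, red, green, blue), "fx", "fy", "cx", "cy" (pixels), "extrinsics" (4x4, takes a point from camera to world coordinates). Camera axes: x right, y up, looking along -z (the intrinsics and any distortion apply to the point x, -y, -z); pixel columns grow to the right and rows downward; lengths in m; the calibration is good to about 2 mm. A picture is of the moment at which its call begins. There is no depth.
- env.finish_job(): hands the job in; it is judged then, once.
Trained networks look in the newest picture that a camera, given by its name, has taken for a name from the list of things; names that differ only in an ending like _2 or _b are one class to them, and where a whole thing is asked for, a point or a joint stands for the part that bears it (a point fixed in the world has none). Each returns a list of dicts, best first, with "confidence" (0 to 1); they miss things now and then, are a little off and sometimes report something else, mostly with a low value. They report only what shows in the picture. A call takes as long as a camera call.
- recognise(query, camera): "extent" ([left, top, width, height] in pixels, round what is visible of it).
- masks_of(query, camera): "pixels" (400x640 bool, what is visible of it) and "extent" ([left, top, width, height] in pixels, round what is visible of it).
The state is a dict: "clock": time; "joint_pos": joint angles; "dq": joint speeds; "tau": joint torques, N m; "tool_pos": TCP position; "ee_rot": TCP orientation; "wrist_force": force on the tool from outside, world axes, zero at the start; "moment": the same for the moment, N m; "grip_width": finger opening in m; "grasp_force": force on a finger pad.
Only numpy, scipy, OpenCV 4.12 (cv2) and the standard library are available. Lean on these libraries where they do the work, as an engineer would, in place of code of your own. Each camera call takes 0.05 s, during which the arm holds its last target. There are 200 camera calls.

## Working session

There is one attempt and no reset: what is moved stays moved. The work goes in short steps, Python scripts to look and compute and a shell command to move; the robot and the scene stay as the last step left them, time stands still between calls to the robot, and variables do not carry over. Pictures are saved under pics/ and viewed, at most 10 in all, crops included, and the job is handed in when it is done.

```bash
ls; mkdir -p pics
python3 - <<'E'
from bench import observe, optics, recognise
import cv2, numpy as np
s=observe(); print(s['clock'],s['tool_pos'],s['ee_rot'],s['grip_width'])
ims=[]
for c in ['scene','top']:
    p=optics.snapshot(c); print(c,p['fx'],p['fy'],p['cx'],p['cy'],np.round(p['extrinsics'],4).tolist(),[k for k in p])
    cv2.imwrite(f'pics/{c}0.png',p['pixels'][...,::-1])
    for q in ['adapter','adapter_hole','drying_mat','ramp_edge','tray_floor','deck','stud','dish','incubator_corner','forceps','tape_roll','small_dish']:
        r=recognise(q,c); print(q,[(round(d['confidence'],2),[int(v) for v in d['extent']]) for d in r[:4]])
E
```

```text
pics
0.0 [0.24718053 0.51859957 0.21311615] [-3.13981754e+00 -2.91910059e-05  2.69676734e+00] 0.09140935241099135
scene 431.1903558232983 431.1903558232983 321.04816408219426 199.98760905630425 [[-0.9466, -0.2793, 0.1607, 0.821], [0.3223, -0.8261, 0.4622, 0.5515], [0.0037, 0.4894, 0.8721, 1.3753], [0.0, 0.0, 0.0, 1.0]] ['pixels', 'fx', 'fy', 'cx', 'cy', 'extrinsics']
adapter [(0.93, [300, 190, 30, 23])]
adapter_hole [(0.63, [303, 189, 25, 25]), (0.22, [288, 220, 74, 63]), (0.21, [279, 148, 36, 18])]
drying_mat [(0.81, [298, 192, 32, 22])]
ramp_edge [(0.59, [291, 226, 68, 59])]
tray_floor [(0.81, [292, 229, 69, 56])]
deck [(0.72, [279, 144, 35, 24]), (0.53, [277, 286, 20, 20])]
stud [(0.62, [282, 146, 30, 24])]
dish []
incubator_corner []
forceps [(0.54, [275, 133, 24, 13])]
tape_roll [(0.73, [278, 289, 22, 16]), (0.58, [290, 229, 73, 55])]
small_dish []
top 377.5950184344158 377.5950184344158 325.9114505462486 199.7034147862328 [[-0.0077, 0.9984, -0.0554, 0.5509], [-0.9998, -0.0065, 0.0204, -0.0895], [0.02, 0.0555, 0.9983, 1.4857], [0.0, 0.0, 0.0, 1.0]] ['pixels', 'fx', 'fy', 'cx', 'cy', 'extrinsics']
adapter [(0.82, [327, 196, 22, 25])]
adapter_hole [(0.74, [333, 194, 17, 29])]
drying_mat [(0.54, [328, 195, 22, 31])]
ramp_edge [(0.57, [265, 177, 41, 56])]
tray_floor [(0.76, [266, 172, 40, 60])]
deck [(0.87, [377, 190, 28, 36])]
stud [(0.71, [375, 192, 30, 32])]
dish []
incubator_corner []
forceps [(0.62, [418, 195, 0, 21])]
tape_roll [(0.73, [329, 198, 17, 27]), (0.62, [250, 152, 19, 18]), (0.2, [268, 176, 38, 57])]
small_dish []
```

Run:
```python
import cv2, numpy as np
a=cv2.imread('pics/top0.png')[130:280,225:435]; b=cv2.imread('pics/scene0.png')[110:330,240:400]
a=cv2.resize(a,None,fx=3.8,fy=3.8,interpolation=cv2.INTER_CUBIC); b=cv2.resize(b,None,fx=2.7,fy=2.7,interpolation=cv2.INTER_CUBIC)
cv2.imwrite('pics/a.png',a);cv2.imwrite('pics/b.png',b);print(a.shape,b.shape)
```

```text
(570, 798, 3) (594, 432, 3)
```

View pics/a.png

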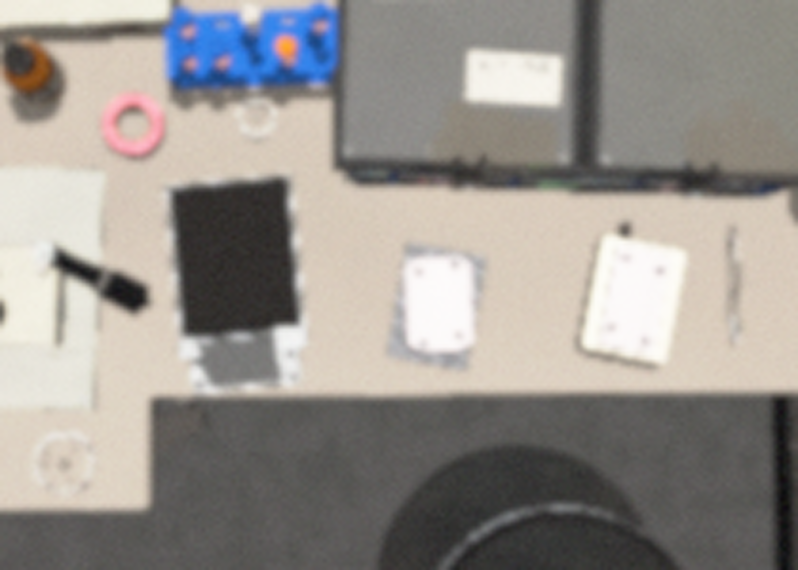

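View pics/b.png

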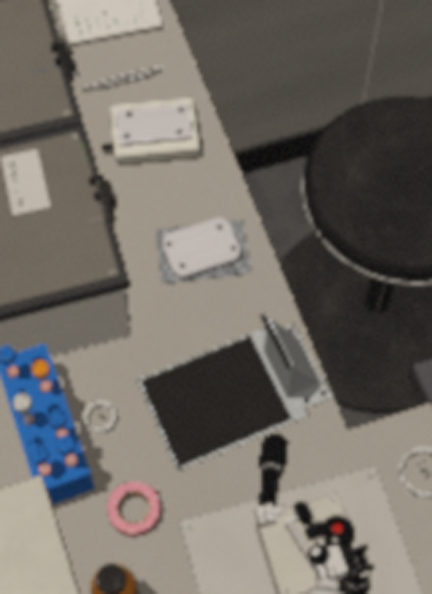

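The pictures show the mat with the adapter in the middle (top-crop 438,303), the stage at (635,300), the ramp and tray at (240,285), and the clear dish at lower left (63,463). The tape is at (133,124), the small dish at (257,118) and the forceps at the right (735,285). The incubator stands behind.

```bash
cat > h.py <<'E'
import numpy as np, cv2
from bench import observe, optics, recognise, masks_of
from scipy.spatial.transform import Rotation as Ro
def ray(p,u,v):
    E=p['extrinsics']; d=np.array([(u-p['cx'])/p['fx'],-(v-p['cy'])/p['fy'],-1.]); return E[:3,3],E[:3,:3]@d
def w(p,u,v,z):
    o,d=ray(p,u,v); return (o+d*(z-o[2])/d[2])
def px(p,P):
    E=p['extrinsics']; c=E[:3,:3].T@(np.asarray(P,float)-E[:3,3]); return np.array([p['cx']+p['fx']*c[0]/-c[2],p['cy']-p['fy']*c[1]/-c[2]])
def T():
    s=observe(); M=np.eye(4); M[:3,:3]=Ro.from_euler('xyz',s['ee_rot']).as_matrix(); M[:3,3]=s['tool_pos']; return M
def down(yaw): # tool down, tool y axis along world direction yaw+90deg
    return Ro.from_euler('xyz',[np.pi,0,yaw]).as_matrix()
def need(pos,yaw,M=None):
    """shift (tool axes) and turn (units 6deg) from current pose to TCP pos with down tool at yaw (mod pi nearest)"""
    M=T() if M is None else M; best=None
    for k in (0,np.pi):
        r=Ro.from_matrix(M[:3,:3].T@down(yaw+k)).as_rotvec()
        if best is None or np.linalg.norm(r)<np.linalg.norm(best): best=r
    return np.round(np.degrees(best)/6,2).tolist(), np.round(M[:3,:3].T@(np.asarray(pos)-M[:3,3]),4).tolist()
E
python3 - <<'E'
from h import *
p=optics.snapshot('top'); f=lambda x,y:(225+x/3.8,130+y/3.8)
for n,(x,y),z in [('tcp?',(100,280),.2),('adapter',(438,303),.015),('deck',(635,300),.032),('dish',(63,463),.015),('small',(257,118),.011),('tape',(133,124),.019),
 ('trayTL',(175,190),.006),('trayTR',(288,178),.006),('trayBL',(185,333),.05),('trayBR',(298,322),.05),('inccorner',(340,165),.184),('forc',(735,285),0)]:
    print(n,np.round(w(p,*f(x,y),z),3))
print('tcp px',px(p,[.247,.519,.214]),observe()['clock'])
M=T();print(np.round(M,3))
for c in ['wrist']:
    q=optics.snapshot(c); cv2.imwrite('pics/w0.png',q['pixels'][...,::-1]); print(np.round(np.linalg.inv(M)@q['extrinsics'],4).tolist(),q['fx'],q['cx'],q['cy'])
    for n in ['dish','adapter','ramp_edge']:print(n,[(round(d['confidence'],2),d['extent']) for d in recognise(n,c)])
E
```

```text
tcp? [0.61  0.138 0.2  ]
adapter [ 0.593 -0.175  0.015]
deck [ 0.594 -0.375  0.032]
dish [0.433 0.207 0.015]
small [0.786 0.01  0.011]
tape [0.779 0.136 0.019]
trayTL [0.712 0.095 0.006]
trayTR [ 0.724 -0.022  0.006]
trayBL [0.564 0.08  0.05 ]
trayBR [ 0.574 -0.033  0.05 ]
inccorner [ 0.715 -0.077  0.184]
forc [ 0.61  -0.486  0.   ]
tcp px [133.6511599  314.80163061] 1.35
[[-0.903  0.43   0.     0.247]
 [ 0.43   0.903  0.     0.519]
 [ 0.     0.    -1.     0.214]
 [ 0.     0.     0.     1.   ]]
[[0.0005, 0.9665, 0.2566, 0.0724], [1.0, -0.0006, 0.0003, -0.0011], [0.0005, 0.2566, -0.9665, -0.1709], [0.0, 0.0, 0.0, 1.0]] 346.44711837765857 321.49320765470003 204.07471113875766
dish []
adapter []
ramp_edge []
```

View pics/w0.png

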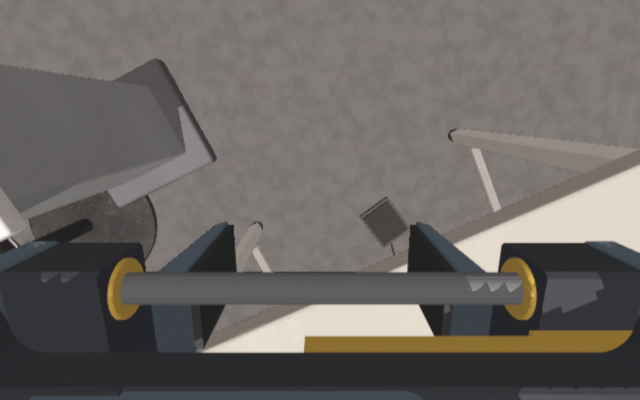

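The wrist camera shows the floor and the gripper: the TCP projects near (321,253), with the counter edge at lower right. Next I'll triangulate the microscope arm and work out the move to the adapter.

Run:
```python
from h import *
a=optics.snapshot('top'); b=optics.snapshot('scene')
def tri(ta,tb):
    o1,d1=ray(a,225+ta[0]/3.8,130+ta[1]/3.8); o2,d2=ray(b,240+tb[0]/2.7,110+tb[1]/2.7)
    k=np.linalg.lstsq(np.c_[d1,-d2],o2-o1,rcond=None)[0]; p,q=o1+d1*k[0],o2+d2*k[1]; return np.round((p+q)/2,3),np.linalg.norm(p-q).round(3)
print(tri((145,300),(273,440)),tri((45,255),(266,512)),'adapter',tri((438,303),(203,248)),'dish',tri((63,463),(425,470)))
print(need([.45,.15,.3],np.pi-.05), need([.585,-.175,.22],np.pi-.05))
```

```text
(array([0.599, 0.121, 0.036]), np.float64(0.003)) (array([0.642, 0.212, 0.079]), np.float64(0.003)) adapter (array([ 0.592, -0.175,  0.004]), np.float64(0.003)) dish (array([0.434, 0.208, 0.011]), np.float64(0.002))
([0.0, 0.0, -3.77], [-0.3417, -0.246, -0.086]) ([0.0, 0.0, -3.77], [-0.6034, -0.4813, -0.0061])
```

```bash
python3 -m crank '[[[0,0,-0.5],[-0.032,-0.026,-0.02],-1],[[0,0,-1],[-0.064,-0.051,-0.04],-1],[[0,0,-1.5],[-0.096,-0.077,-0.04],-1],[[0,0,-2],[-0.128,-0.102,-0.04],-1],[[0,0,-2.5],[-0.16,-0.128,-0.04],-1],[[0,0,-3],[-0.192,-0.153,-0.04],-1],[[0,0,-3.4],[-0.224,-0.179,-0.04],-1],[[0,0,-3.77],[-0.256,-0.204,-0.04],-1]]'
python3 -c "
from h import *
print(need([.585,-.175,.22],np.pi-.05))"
```

```text
clock: 2.32
tool_pos: [0.3899, 0.2252, 0.2543]
ee_rot: [3.141, 0.001, 3.094]
wrist_force: [0.2, 0.7, 0.3]
grip_width: 0.0913
grasp_force: 0.0
([0.0, 0.01, 0.02], [-0.2138, -0.3905, 0.0342])
```

```bash
python3 -m crank '[[[0,0,0],[-0.02,-0.036,0.003],-1],[[0,0,0],[-0.04,-0.072,0.007],-1],[[0,0,0],[-0.06,-0.108,0.01],-1],[[0,0,0],[-0.08,-0.144,0.014],-1],[[0,0,0],[-0.1,-0.18,0.017],-1],[[0,0,0],[-0.12,-0.216,0.02],-1],[[0,0,0],[-0.14,-0.252,0.024],-1],[[0,0,0],[-0.16,-0.288,0.027],-1]]'
python3 -m crank '[[[0,0,0],[-0.018,-0.034,0.002],-1],[[0,0,0],[-0.036,-0.068,0.004],-1],[[0,0,0],[-0.054,-0.102,0.007],-1],[[0,0,0],[-0.054,-0.102,0.007],-1],[[0,0,0],[-0.054,-0.102,0.007],-1],[[0,0,0],[-0.054,-0.102,0.007],-1],[[0,0,0],[-0.054,-0.102,0.007],-1],[[0,0,0],[-0.054,-0.102,0.007],-1]]'
python3 - <<'E'
from h import *
M=T(); q=optics.snapshot('wrist'); cv2.imwrite('pics/w1.png',q['pixels'][...,::-1])
for n,z in [('adapter',.015)]:
    r=masks_of(n,'wrist')
    for d in r[:2]:
        m=d['pixels'].astype(np.uint8); print(d['confidence'],d['extent'])
        ys,xs=np.nonzero(m); c=max(cv2.findContours(m,0,2)[0],key=cv2.contourArea)
        P=np.array([w(q,*k[0],z)[:2] for k in c],np.float32)*1000; print(n,cv2.minAreaRect(P),P.mean(0))
print(M[:3,3])
E
```

```text
clock: 2.98
tool_pos: [0.5354, -0.0707, 0.2268]
ee_rot: [3.141, 0.0, 3.091]
wrist_force: [0.1, 0.5, 0.2]
grip_width: 0.0911
grasp_force: 0.0
clock: 3.65
tool_pos: [0.5835, -0.1718, 0.2204]
ee_rot: [3.141, 0.0, 3.093]
wrist_force: [-0.3, 0.8, -0.1]
grip_width: 0.0912
grasp_force: 0.0
0.78 [287.2, 142.4, 67.3, 88.6]
adapter ((593.1233520507812, -175.16232299804688), (96.68743896484375, 67.8368911743164), 1.577455997467041) [ 589.9098 -173.462 ]
[ 0.58348518 -0.17181161  0.22044075]
```

View pics/w1.png

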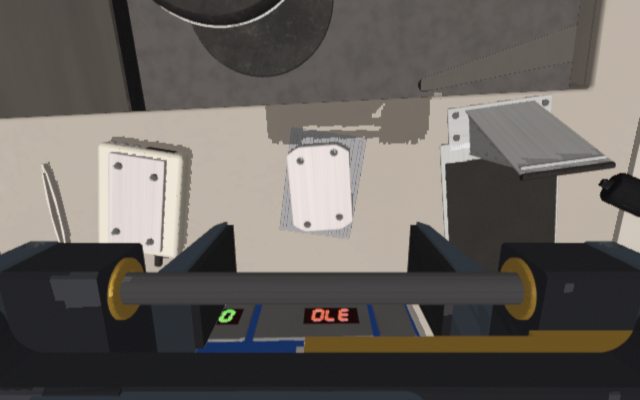

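The wrist view shows the adapter at (320,187), the stage with four studs at (137,205), the ramp at (530,140) with its edge running (523,174)–(612,160), and the tray behind it. The mask fits 96.7 x 67.8 mm, centred at (593,-175) and turned 1.6°.

Run:
```python
from h import *
q=optics.snapshot('wrist')
print('adapter go',need([.593,-.175,.005],np.pi+.0275))
a,b=w(q,523,174,.115),w(q,612,160,.115); print('edge',a,b,(a+b)/2,np.linalg.norm(a-b))
c,d=w(q,441,147,.006),w(q,447,268,.006); print('tray side',c,d,np.degrees(np.arctan2(*(d-c)[[1,0]])))
print('studs',[np.round(w(q,*k,.042)[:2],4).tolist() for k in [(118,166),(154,177),(116,231),(150,242)]])
for n in ['ramp_edge','stud','deck','tray_floor']:print(n,[(round(k['confidence'],2),k['extent']) for k in recognise(n,'wrist')[:2]])
```

```text
adapter go ([-0.0, 0.01, -0.73], [-0.0093, -0.0023, 0.2154])
edge [ 0.56691281 -0.00953965  0.115     ] [0.55894542 0.06019547 0.115     ] [0.56292912 0.02532791 0.115     ] 0.07018879062677884
tray side [ 0.55443151 -0.0398033   0.006     ] [ 0.70033755 -0.02667436  0.006     ] 5.141751677196625
studs [[0.5538, -0.3782], [0.5668, -0.3437], [0.6228, -0.3942], [0.6369, -0.3602]]
ramp_edge [(0.91, [438.2, 95.4, 179.1, 176.2])]
stud [(0.68, [95.1, 138.9, 92.0, 127.8]), (0.2, [286.4, 144.5, 62.8, 85.7])]
deck [(0.87, [97.1, 140.3, 95.2, 129.2]), (0.59, [443.1, 99.3, 173.9, 172.1])]
tray_floor [(0.87, [440.5, 94.5, 173.8, 178.3])]
```

```bash
python3 -m crank '[[[0,0,-0.3],[-0.003,-0.001,0.035],-1],[[0,0,-0.6],[-0.006,-0.002,0.07],-1],[[0,0,-0.73],[-0.009,-0.002,0.105],-1],[[0,0,-0.73],[-0.009,-0.002,0.14],-1],[[0,0,-0.73],[-0.009,-0.002,0.17],-1],[[0,0,-0.73],[-0.009,-0.002,0.195],-1],[[0,0,-0.73],[-0.009,-0.002,0.208],-1],[[0,0,-0.73],[-0.009,-0.002,0.215],-1]]' 30
python3 -m crank '[[[0,0,0],[0,0,0],-1],[[0,0,0],[0,0,0],0.5],[[0,0,0],[0,0,0],0.5],[[0,0,0],[0,0,0],0.5],[[0,0,0],[0,0,0],0.5],[[0,0,0],[0,0,0],0.5],[[0,0,0],[0,0,0],0.5],[[0,0,0],[0,0,0],0.5]]' 30
```

```text
clock: 4.67
tool_pos: [0.5911, -0.175, 0.0025]
ee_rot: [3.14, -0.004, -3.115]
wrist_force: [-4.8, 0.1, 27.5]
grip_width: 0.0911
grasp_force: 15.2
clock: 5.33
tool_pos: [0.5932, -0.1755, 0.0057]
ee_rot: [3.142, 0.001, -3.115]
wrist_force: [0.5, 2.5, 5.2]
grip_width: 0.0681
grasp_force: 30.0
```

```bash
python3 -m crank '[[[0,0,0],[0,0,-0.01],0.5],[[0,0,0],[0,0,-0.04],0.5],[[0,0,0],[0,0,-0.08],0.5],[[0,0,0],[0,0.01,-0.115],0.5],[[0,0,0],[0,0.035,-0.15],0.5],[[0,0,0],[0,0.065,-0.175],0.5],[[0,0,0],[0,0.09,-0.19],0.5],[[0,0,0],[0,0.1,-0.195],0.5]]'
python3 -m crank '[[[0,0,0],[0,0,0],0.5],[[0,0,0],[0,0,0],0.5],[[0,0,0],[0,0,0],0.5],[[0,0,0],[0,0,0],0.5],[[0,0,0],[0,0,0],0.5],[[0,0,0],[0,0,0],0.5],[[0,0,0],[0,0,0],0.5],[[0,0,0],[0,0,0],0.5]]'
python3 - <<'E'
from h import *
q=optics.snapshot('wrist'); cv2.imwrite('pics/w2.png',q['pixels'][...,::-1])
E
```

```text
clock: 6.0
tool_pos: [0.5909, -0.0732, 0.2036]
ee_rot: [3.141, 0.005, -3.113]
wrist_force: [-0.1, -0.1, -1.7]
grip_width: 0.0678
grasp_force: 30.0
clock: 6.67
tool_pos: [0.59, -0.076, 0.1996]
ee_rot: [3.141, -0.0, -3.116]
wrist_force: [-0.2, -0.8, -1.5]
grip_width: 0.0673
grasp_force: 30.0
```

View pics/w2.png

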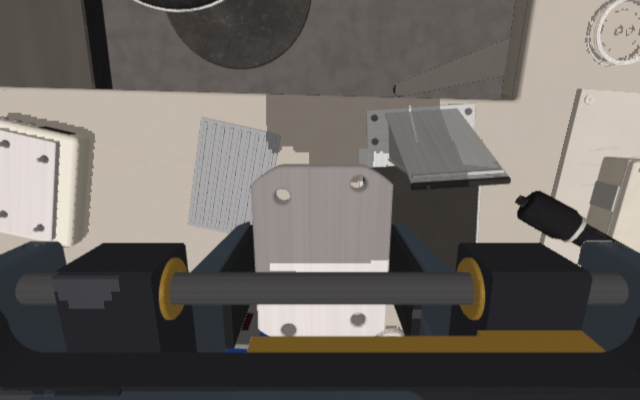

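The held adapter fills the centre and looks level. The ramp's black bead runs from (412,185) to (508,180), and the dish shows at upper right (622,30).

Run:
```python
from h import *
q=optics.snapshot('wrist'); a,b=w(q,411.5,185,.113),w(q,508.5,180.5,.113); e=(a+b)/2; d=b-a
ang=np.arctan2(d[1],d[0])-np.pi/2; print(a,b,e,np.linalg.norm(d),np.degrees(ang))
g=q['pixels'][165:200,405:515].mean(2)
print([ (x,[int(v) for v in g[8:26,x-405]]) for x in (420,440,460,480,500)])
c=w(q,622,30,.015);print('dish',c)
c,d=w(q,478,187,.006),w(q,478,240,.006); print('tray left side',c,d)
```

```text
[ 0.56878252 -0.00909486  0.113     ] [0.56336488 0.06380963 0.113     ] [0.5660737  0.02735738 0.113     ] 0.07310551270599308 4.24992501145586
[(420, [106, 101, 113, 122, 116, 110, 112, 111, 96, 60, 33, 30, 30, 30, 29, 28, 38, 48]), (440, [108, 122, 124, 112, 104, 111, 111, 90, 42, 31, 32, 31, 32, 29, 31, 41, 49, 51]), (460, [123, 123, 118, 114, 112, 105, 77, 37, 29, 30, 30, 29, 30, 33, 43, 50, 50, 52]), (480, [182, 149, 135, 132, 115, 72, 41, 42, 46, 49, 50, 63, 127, 176, 192, 196, 192, 178]), (500, [140, 124, 113, 94, 53, 39, 42, 45, 49, 49, 67, 138, 177, 180, 180, 181, 181, 181])]
dish [0.43537212 0.20058015 0.015     ]
tray left side [0.59042289 0.09134686 0.006     ] [0.65078224 0.09995797 0.006     ]
```

Run:
```python
from h import *
print(need([.588,.0294,.1225],np.pi+np.radians(5.2)))
```

```text
([0.0, -0.0, -0.62], [-0.0007, 0.1052, 0.0774])
```

```bash
python3 -m crank '[[[0,0,-0.2],[0,0.03,0.01],0.5],[[0,0,-0.4],[0,0.06,0.025],0.5],[[0,0,-0.62],[0,0.085,0.04],0.5],[[0,0,-0.62],[0,0.1,0.055],0.5],[[0,0,-0.62],[-0.001,0.105,0.065],0.5],[[0,0,-0.62],[-0.001,0.105,0.072],0.5],[[0,0,-0.62],[-0.001,0.105,0.077],0.5],[[0,0,-0.62],[-0.001,0.105,0.077],0.5]]'
python3 -m crank '[[[0,0,0],[0,0,0],0.5],[[0,0,0],[0,0,0],0.5],[[0,0,0],[0,0,0],0.5],[[0,0,0],[0,0,0],0.5],[[0,0,0],[0,0,0],0.5],[[0,0,0],[0,0,0],0.5],[[0,0,0],[0,0,0],0.5],[[0,0,0],[0,0,0],0.5]]'
python3 - <<'E'
from h import *
print(need([.588,.0294,.1225],np.pi+np.radians(5.2)))
q=optics.snapshot('wrist'); cv2.imwrite('pics/w3.png',q['pixels'][...,::-1])
E
```

```text
clock: 7.43
tool_pos: [0.588, 0.0283, 0.1222]
ee_rot: [-3.141, -0.001, -3.051]
wrist_force: [0.2, 0.4, -2.5]
grip_width: 0.0676
grasp_force: 30.0
clock: 8.1
tool_pos: [0.5883, 0.0294, 0.123]
ee_rot: [3.141, 0.0, -3.05]
wrist_force: [-0.1, -0.1, -3.1]
grip_width: 0.068
grasp_force: 30.0
([0.0, 0.0, 0.01], [0.0003, -0.0, 0.0005])
```

View pics/w3.png

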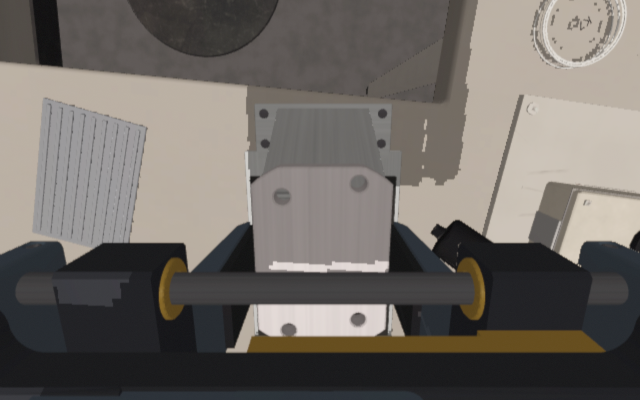

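The adapter is centred and square over the ramp, with the ramp's base plate at columns 255–391 symmetric about it. I'll release it now.

```bash
python3 -m crank '[[[0,0,0],[0,0,0],-1],[[0,0,0],[0,0,0],-1],[[0,0,0],[0,0,0],-1],[[0,0,0],[0,0,0],-1],[[0,0,0],[0,0,0],-1],[[0,0,0],[0,0,0],-1],[[0,0,0],[0,0,0],-1],[[0,0,0],[0,0,0],-1]]'
python3 -m crank '[[[0,0,0],[0,0,-0.03],-1],[[0,0,0],[0.01,0,-0.06],-1],[[0,0,0],[0,0,-0.09],-1],[[0,0,0],[-0.02,0,-0.12],-1],[[0,0,0],[-0.04,0,-0.14],-1],[[0,0,0],[-0.05,0,-0.14],-1],[[0,0,0],[-0.05,0,-0.14],-1],[[0,0,0],[-0.05,0,-0.14],-1]]'
python3 - <<'E'
from h import *
q=optics.snapshot('wrist'); cv2.imwrite('pics/w4.png',q['pixels'][...,::-1])
for n,z in [('adapter',.018)]:
    for d in masks_of(n,'wrist')[:2]:
        m=d['pixels'].astype(np.uint8); print(d['confidence'],d['extent'])
        c=max(cv2.findContours(m,0,2)[0],key=cv2.contourArea)
        P=np.array([w(q,*k[0],z)[:2] for k in c],np.float32)*1000; print(n,cv2.minAreaRect(P))
E
```

```text
clock: 8.82
tool_pos: [0.5883, 0.0294, 0.123]
ee_rot: [3.142, 0.0, -3.05]
wrist_force: [0.2, 0.1, -0.8]
grip_width: 0.0912
grasp_force: 0.0
clock: 9.48
tool_pos: [0.6376, 0.0339, 0.2621]
ee_rot: [3.141, -0.002, -3.05]
wrist_force: [0.5, -0.2, 0.0]
grip_width: 0.0911
grasp_force: 0.0
0.7 [301.8, 127.9, 61.5, 84.6]
adapter ((633.3135986328125, 42.471221923828125), (96.23452758789062, 67.74800109863281), 12.492888450622559)
0.15 [264.3, 58.9, 116.2, 184.3]
adapter ((617.1749267578125, 32.263545989990234), (214.30458068847656, 130.7632598876953), 5.282437801361084)
```

View pics/w4.png

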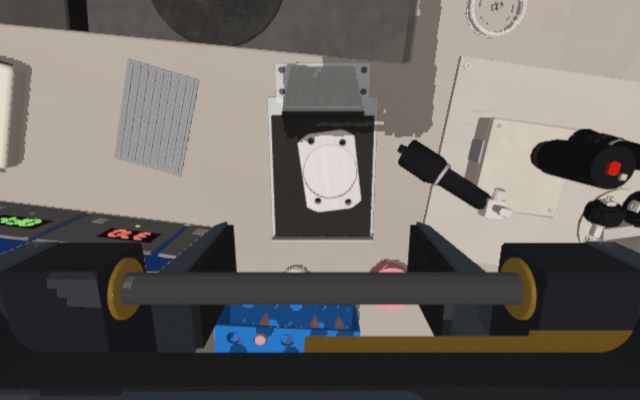

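The adapter landed well side up in the tray at (330,170); the mask puts it at (633,42) mm, turned 12.5°. I'll check that the microscope arm is clear before going down.

Run:
```python
from h import *
q=optics.snapshot('wrist'); C=np.linalg.inv(T())@q['extrinsics']
M3=np.eye(4); M3[:3,:3]=Ro.from_euler('xyz',[np.pi,0,-3.05]).as_matrix(); M3[:3,3]=[.5883,.0294,.123]
q3=dict(q,extrinsics=M3@C)
def tri(a,b):
    o1,d1=ray(q,*a);o2,d2=ray(q3,*b);k=np.linalg.lstsq(np.c_[d1,-d2],o2-o1,rcond=None)[0];return (o1+d1*k[0]).round(3),(o2+d2*k[1]).round(3)
print(tri((400,155),(433,231)))
print(px(q,[.599,.121,.036]),px(q,[.642,.212,.079]))
for d in masks_of('adapter','wrist')[:1]:
    c=max(cv2.findContours(d['pixels'].astype(np.uint8),0,2)[0],key=cv2.contourArea)
    print(cv2.minAreaRect(np.array([w(q,*k[0],.018)[:2] for k in c],np.float32)*1000))
print(need([.633,.042,.05],np.pi+np.radians(12.5)),observe()['clock'])
```

```text
(array([0.604, 0.125, 0.015]), array([0.604, 0.125, 0.015]))
[401.54590388 152.13791452] [489.8566424  205.25102802]
((633.2252197265625, 42.094482421875), (96.42955017089844, 68.36180877685547), 13.041543960571289)
([0.0, -0.02, -1.21], [0.0027, 0.0085, 0.2121]) 9.6833
```

```bash
python3 -m crank '[[[0,0,-0.4],[0.001,0.003,0.035],-1],[[0,0,-0.8],[0.002,0.006,0.07],-1],[[0,0,-1.25],[0.003,0.0085,0.105],-1],[[0,0,-1.25],[0.003,0.0085,0.14],-1],[[0,0,-1.25],[0.003,0.0085,0.175],-1],[[0,0,-1.25],[0.003,0.0085,0.2],-1],[[0,0,-1.25],[0.003,0.0085,0.22],-1],[[0,0,-1.25],[0.003,0.0085,0.232],-1]]' 30
python3 -m crank '[[[0,0,0],[0,0,0.01],-1],[[0,0,0],[0,0,0.018],-1],[[0,0,0],[0,0,0.021],-1],[[0,0,0],[0,0,0.021],0.5],[[0,0,0],[0,0,0.021],0.5],[[0,0,0],[0,0,0.021],0.5],[[0,0,0],[0,0,0.021],0.5],[[0,0,0],[0,0,0.021],0.5]]' 30
python3 -c "
from h import *
print(need([.633,.042,.2],np.pi+np.radians(12.5)))"
```

```text
clock: 10.35
tool_pos: [0.6319, 0.042, 0.028]
ee_rot: [3.141, -0.005, -2.919]
wrist_force: [-0.3, -0.1, -0.2]
grip_width: 0.0914
grasp_force: 0.0
clock: 11.02
tool_pos: [0.6349, 0.0425, 0.011]
ee_rot: [3.141, 0.002, -2.92]
wrist_force: [0.1, 2.0, 3.6]
grip_width: 0.0674
grasp_force: 30.0
([0.0, 0.02, 0.04], [0.0016, -0.0, -0.189])
```

```bash
python3 -m crank '[[[0,0,0],[0,0,-0.008],0.5],[[0,0,0],[0,0,-0.03],0.5],[[0,0,0],[0,0,-0.065],0.5],[[0,0,0],[0.005,0,-0.1],0.5],[[0,0,0],[0.01,0,-0.135],0.5],[[0,0,0],[0.02,0,-0.165],0.5],[[0,0,0],[0.03,0,-0.185],0.5],[[0,0,0],[0.04,0,-0.19],0.5]]'
python3 -c "
from h import *
print(need([.594,-.265,.2],np.pi+np.radians(-11.9)))"
```

```text
clock: 11.68
tool_pos: [0.5967, 0.0331, 0.2046]
ee_rot: [-3.14, 0.008, -2.919]
wrist_force: [0.7, 0.1, -1.4]
grip_width: 0.0678
grasp_force: 30.0
([-0.0, 0.08, 4.11], [0.0684, -0.2901, 0.0046])
```

```bash
python3 -m crank '[[[0,0,0.4],[0.005,-0.025,0.004],0.5],[[0,0,0.9],[0.014,-0.06,0.004],0.5],[[0,0,1.5],[0.022,-0.095,0.004],0.5],[[0,0,2.1],[0.031,-0.13,0.004],0.5],[[0,0,2.7],[0.039,-0.165,0.004],0.5],[[0,0,3.3],[0.047,-0.2,0.004],0.5],[[0,0,3.8],[0.056,-0.235,0.004],0.5],[[0,0,4.11],[0.064,-0.27,0.004],0.5]]'
python3 -m crank '[[[0,0,0],[0,-0.01,0],0.5],[[0,0,0],[0,-0.017,0],0.5],[[0,0,0],[0,-0.02,0],0.5],[[0,0,0],[0,-0.02,0],0.5],[[0,0,0],[0,-0.02,0],0.5],[[0,0,0],[0,-0.02,0],0.5],[[0,0,0],[0,-0.02,0],0.5],[[0,0,0],[0,-0.02,0],0.5]]'
python3 - <<'E'
from h import *
q=optics.snapshot('wrist'); cv2.imwrite('pics/w5.png',q['pixels'][...,::-1])
for n in ['deck','stud']:print(n,[(round(k['confidence'],2),k['extent']) for k in recognise(n,'wrist')[:2]])
for s in [(39.7,17.7),(33.3,-19.3),(-39.7,-17.7),(-33.3,19.3)]:
    a=np.radians(-11.9); print(px(q,[.5951+(s[0]*np.cos(a)-s[1]*np.sin(a))/1e3,-.3691+(s[0]*np.sin(a)+s[1]*np.cos(a))/1e3,.042]).round(1))
E
```

```text
clock: 12.35
tool_pos: [0.5908, -0.2457, 0.1945]
ee_rot: [3.141, -0.003, 2.931]
wrist_force: [-0.5, 0.4, -2.0]
grip_width: 0.0673
grasp_force: 30.0
clock: 13.02
tool_pos: [0.5885, -0.2628, 0.1961]
ee_rot: [3.141, 0.0, 2.935]
wrist_force: [0.5, 0.1, -1.7]
grip_width: 0.0674
grasp_force: 30.0
deck [(0.86, [170.7, 154.2, 95.4, 115.2])]
stud []
[238.4 256. ]
[201.2 250. ]
[196.2 178.5]
[235.5 185.2]
```

View pics/w5.png

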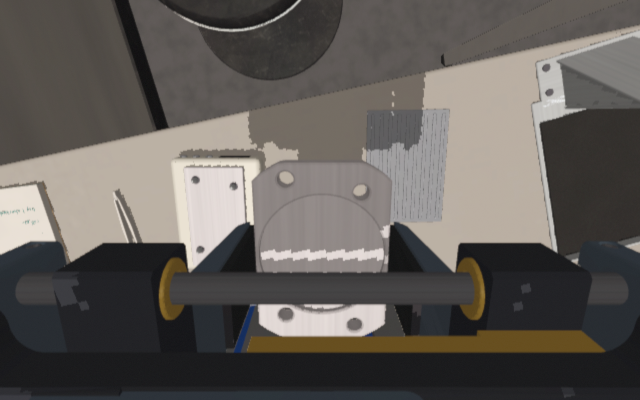

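The stage's studs show at (195,180), (234,186) and (201,250), within 1.5 px of my predictions. The held adapter's holes are at (286,178), (361,190), (286,314) and (355,324). Next I'll measure both at sub-pixel level.

```bash
cat >> h.py <<'E'
def dark(p,u,v,r=8,bright=False):
    """centroid of small dark blob near u,v"""
    g=cv2.cvtColor(p['pixels'],cv2.COLOR_RGB2GRAY).astype(float)
    for _ in range(3):
        y0,x0=int(round(v))-r,int(round(u))-r; c=g[y0:y0+2*r+1,x0:x0+2*r+1]
        k=np.clip(np.median(c)-c-12,0,None) if not bright else np.clip(c-np.median(c)-12,0,None)
        Y,X=np.mgrid[y0:y0+2*r+1,x0:x0+2*r+1]; u,v=(X*k).sum()/k.sum(),(Y*k).sum()/k.sum()
    return u,v
HO=np.array([(39.7,17.7),(33.3,-19.3),(-39.7,-17.7),(-33.3,19.3)])/1e3
def fit2(A,B): # rigid 2D A->B : angle, centre (image of origin), residuals
    a,b=A.mean(0),B.mean(0); X,Y=A-a,B-b; t=np.arctan2((X[:,0]*Y[:,1]-X[:,1]*Y[:,0]).sum(),(X*Y).sum())
    R=np.array([[np.cos(t),-np.sin(t)],[np.sin(t),np.cos(t)]]); c=b-R@a; return t,c,np.linalg.norm(A@R.T+c-B,axis=1)
E
python3 - <<'E'
from h import *
q=optics.snapshot('wrist'); im=q['pixels'][...,::-1]
st=[dark(q,*k,6) for k in [(195.5,180),(234,186),(201,250)]]; print('studs px',np.round(st,1).tolist())
for z in (.037,.042):
    W=np.array([w(q,*k,z)[:2] for k in st]); t,c,r=fit2(HO[[2,3,1]],W); print('deck z',z,np.degrees(t),c,r)
a=cv2.resize(im[160:265,180:270],None,fx=5,fy=5,interpolation=cv2.INTER_NEAREST)
b=cv2.resize(im[160:340,240:400],None,fx=2.9,fy=2.9,interpolation=cv2.INTER_NEAREST)[:525]
cv2.imwrite('pics/c5.png',np.hstack([cv2.copyMakeBorder(a[:,:330],0,0,0,0,0),b[:,:464]])); print(a.shape,b.shape)
E
```

```text
studs px [[195.8, 179.3], [233.9, 185.6], [200.6, 249.2]]
deck z 0.037 -11.937973829726824 [ 0.5957656  -0.37234197] [0.00037355 0.00030469 0.00031092]
deck z 0.042 -11.937973829726813 [ 0.59478849 -0.37043019] [0.00079652 0.0007588  0.00103864]Traceback (most recent call last):
  File "<stdin>", line 8, in <module>
    return _nx.concatenate(arrs, 1, dtype=dtype, casting=casting)
           ~~~~~~~~~~~~~~~^^^^^^^^^^^^^^^^^^^^^^^^^^^^^^^^^^^^^^^
ValueError: all the input array dimensions except for the concatenation axis must match exactly, but along dimension 0, the array at index 0 has size 525 and the array at index 1 has size 522
```

Run:
```python
from h import *
q=optics.snapshot('wrist'); g=cv2.cvtColor(q['pixels'],cv2.COLOR_RGB2GRAY).astype(int); M=T()
P=[]
for u,v in [(286,178),(361,190),(286,314),(355,324)]:
    c=g[v-12:v+13,u-13:u+14]; m=(abs(c-np.median(c))>14).astype(np.uint8)
    n,l,s,ce=cv2.connectedComponentsWithStats(m); k=min((i for i in range(1,n) if s[i,4]>30),key=lambda i:np.hypot(*(ce[i]-[13,12])))
    x,y,W,H,A=s[k]; print((u,v),'ctr',ce[k]+[u-13,v-12],'bbox',x+u-13,y+v-12,W,H,A); P.append((x+u-13+(W-1)/2,y+v-12+(H-1)/2))
    if v<200: print('\n'.join(' '.join('%3d'%i for i in r[3:24]) for r in c[2:23:2]))
for dz in (.005,.007,.009):
    W=np.array([w(q,*k,M[2,3]+dz) for k in P]); L=((W-M[:3,3])@M[:3,:3])[:,:2] # tool coords
    # tool frame y flipped vs adapter: match adapter (x->-toolx?) use both hypotheses
    for H in (HO,HO[[2,3,0,1]]):
        idx=[2,3,1,0]; Hh=np.c_[-H[:,0],H[:,1]]
        t,c,r=fit2(Hh[idx],L); print(dz,np.degrees(t).round(2),c.round(4),(r*1e3).round(2))
```

```text
(286, 178) ctr [284.46296296 179.23611111] bbox 276 172 18 16 216
139 139 138 138 137 137 135 134 135 136 136 136 138 139 139 139 136 135 135 135 136
138 139 138 136 132 128 126 124 124 125 128 129 132 134 138 138 136 135 135 135 136
138 134 125 121 136 151 162 169 176 176 170 168 157 144 129 128 131 135 135 135 136
130 119 115 136 174 179 179 179 179 179 179 179 179 179 174 146 122 126 133 135 136
120 107 103 142 176 179 179 179 179 179 179 179 179 179 179 177 161 126 126 134 136
120  96  97 119 163 178 179 179 179 179 179 179 179 179 179 179 177 150 124 132 136
121  97  97 103 131 163 176 179 179 179 179 179 179 179 179 178 175 145 124 130 135
124 111  98 101 103 107 122 143 159 170 176 178 176 166 163 145 124 120 124 132 135
128 125 117 104 102 104 105 105 105 109 113 121 113 107 107 109 117 124 131 134 135
136 134 129 126 119 111 106 104 104 105 105 106 110 113 123 128 129 131 134 134 135
137 137 137 134 131 130 128 126 124 124 125 128 130 132 134 136 136 134 134 134 134
(361, 190) ctr [361.25581395 192.23255814] bbox 353 185 17 16 215
136 137 138 138 137 135 134 135 138 138 137 
[... 626 characters left out ...]
0
134 130 123 107 105 109 113 121 113 112 108 106 104 102 101  99 100 111 124 128 134
134 136 129 125 118 108 104 105 104 104 104 103 102 102 103 109 117 124 128 134 135
125 129 133 132 129 126 124 123 119 115 114 114 118 119 124 125 127 131 135 136 136
(286, 314) ctr [285.36228814 316.72881356] bbox 273 306 27 21 472
(355, 324) ctr [354.28251121 324.70852018] bbox 346 317 18 16 223
0.005 -0.42 [ 0.0004 -0.0008] [0.91 0.64 1.22 0.28]
0.005 179.58 [ 0.0004 -0.0008] [0.91 0.64 1.22 0.28]
0.007 -0.42 [ 0.0013 -0.0008] [0.44 0.18 0.79 0.29]
0.007 179.58 [ 0.0013 -0.0008] [0.44 0.18 0.79 0.29]
0.009 -0.42 [ 0.0022 -0.0008] [0.37 0.31 0.45 0.8 ]
0.009 179.58 [ 0.0022 -0.0008] [0.37 0.31 0.45 0.8 ]
```

```bash
python3 -c "
from h import *
print(need([.5974,-.3718,.065],2.9332))"
```

```text
([0.0, 0.0, 0.0], [-0.0312, -0.1041, 0.131])
```

```bash
python3 -m crank '[[[0,0,0],[-0.01,-0.03,0],0.5],[[0,0,0],[-0.02,-0.06,0],0.5],[[0,0,0],[-0.028,-0.09,0.01],0.5],[[0,0,0],[-0.031,-0.104,0.035],0.5],[[0,0,0],[-0.031,-0.104,0.065],0.5],[[0,0,0],[-0.031,-0.104,0.095],0.5],[[0,0,0],[-0.031,-0.104,0.118],0.5],[[0,0,0],[-0.031,-0.104,0.131],0.5]]'
python3 -m crank '[[[0,0,0],[0,0,0],0.5],[[0,0,0],[0,0,0],0.5],[[0,0,0],[0,0,0],0.5],[[0,0,0],[0,0,0],0.5],[[0,0,0],[0,0,0],0.5],[[0,0,0],[0,0,0],0.5],[[0,0,0],[0,0,0],0.5],[[0,0,0],[0,0,0],0.5]]'
python3 - <<'E'
from h import *
q=optics.snapshot('wrist'); M=T(); print(need([.5974,-.3718,.065],2.9332,M))
a=cv2.resize(q['pixels'][140:350,230:410,::-1],None,fx=2.8,fy=2.8,interpolation=cv2.INTER_NEAREST)
D=np.array([.5958,-.3723]); t=np.radians(-11.94); R=np.array([[np.cos(t),-np.sin(t)],[np.sin(t),np.cos(t)]])
for i,h in enumerate(HO): print(i,'stud tip',px(q,[*(D+R@h),.042]).round(1),'foot',px(q,[*(D+R@h),.032]).round(1))
c=(M@[.0015,-.0008,0,1])[:2]
for i,h in enumerate(HO): print(i,'hole top',px(q,[*(c+R@h),M[2,3]+.007]).round(1),'bot',px(q,[*(c+R@h),M[2,3]-.005]).round(1))
cv2.imwrite('pics/w6.png',a)
E
```

```text
clock: 13.93
tool_pos: [0.5953, -0.3711, 0.061]
ee_rot: [3.139, -0.005, 2.933]
wrist_force: [-1.1, -0.2, -2.0]
grip_width: 0.0676
grasp_force: 30.0
clock: 14.6
tool_pos: [0.5972, -0.3719, 0.0654]
ee_rot: [-3.141, 0.001, 2.934]
wrist_force: [-0.4, 0.1, -2.2]
grip_width: 0.0675
grasp_force: 30.0
([-0.0, 0.0, 0.0], [-0.0002, 0.0001, 0.0002])
0 stud tip [350.4 296.1] foot [349.1 288.2]
1 stud tip [290.9 286.8] foot [292.2 279.2]
2 stud tip [290.8 169.9] foot [292.3 167.2]
3 stud tip [356.  181.1] foot [354.4 177.9]
0 hole top [354.7 324.5] bot [352.7 312.1]
1 hole top [285.8 313.9] bot [287.9 302. ]
2 hole top [285.2 179.5] bot [287.6 175.1]
3 hole top [361.8 192.6] bot [359.2 187.4]
```

View pics/w6.png

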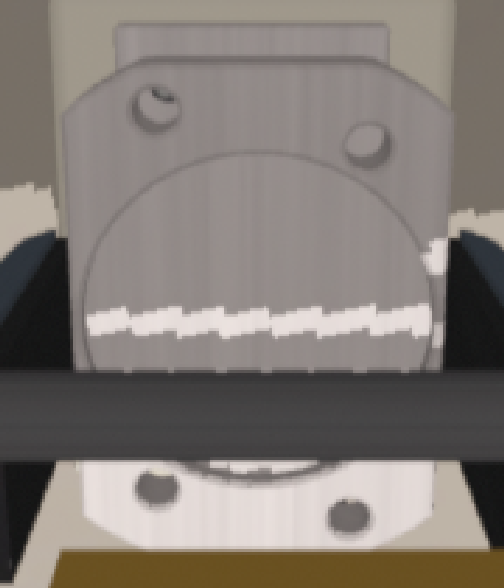

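The deck's near end shows above the adapter, and a dark stud tip peeks through the upper left hole at crop (162,95). I'll go down to just above the tips and look again.

```bash
python3 -m crank '[[[0,0,0],[0,0,0.005],0.5],[[0,0,0],[0,0,0.009],0.5],[[0,0,0],[0,0,0.012],0.5],[[0,0,0],[0,0,0.013],0.5],[[0,0,0],[0,0,0.013],0.5],[[0,0,0],[0,0,0.013],0.5],[[0,0,0],[0,0,0.013],0.5],[[0,0,0],[0,0,0.013],0.5]]'
python3 - <<'E'
from h import *
q=optics.snapshot('wrist'); M=T(); g=cv2.cvtColor(q['pixels'],cv2.COLOR_RGB2GRAY)
D=np.array([.5958,-.3723]); t=np.radians(-11.94); R=np.array([[np.cos(t),-np.sin(t)],[np.sin(t),np.cos(t)]])
for i,h in enumerate(HO): print(i,'stud tip',px(q,[*(D+R@h),.042]).round(1),'foot',px(q,[*(D+R@h),.032]).round(1))
for u,v in [(286,178),(361,192)]:
    print('cols',u-12,'rows',v-11); print('\n'.join(' '.join('%3d'%i for i in r) for r in g[v-11:v+11,u-12:u+13]))
im=q['pixels'][...,::-1]
a=np.hstack([cv2.resize(im[160:205,265:305],None,fx=9,fy=9,interpolation=cv2.INTER_CUBIC),cv2.resize(im[160:205,340:380],None,fx=9,fy=9,interpolation=cv2.INTER_CUBIC)])
cv2.imwrite('pics/w7.png',a)
E
```

```text
clock: 15.32
tool_pos: [0.5973, -0.3719, 0.0521]
ee_rot: [-3.142, 0.0, 2.934]
wrist_force: [-0.4, -0.7, -2.2]
grip_width: 0.0678
grasp_force: 30.0
0 stud tip [352.2 307.7] foot [350.8 298.8]
1 stud tip [289.  297.8] foot [290.5 289.3]
2 stud tip [288.8 173.9] foot [290.4 170.8]
3 stud tip [358.5 185.8] foot [356.6 182.1]
cols 274 rows 167
137 140 142 143 142 142 141 141 140 140 140 140 140 141 142 143 144 143 141 139 140 139 140 142 140
141 141 143 143 142 142 141 141 139 139 140 140 140 141 142 143 144 143 141 139 139 139 140 141 141
141 142 143 143 142 142 141 140 135 135 134 135 136 138 141 142 143 143 140 139 139 139 140 141 141
141 142 143 143 141 140 136 131 125 123 123 124 125 129 133 137 142 142 140 139 139 139 140 141 141
141 142 143 142 137 132 125 114 108 109 111 112 114 116 120 125 134 139 140 139 139 139 140 141 141
141 142 142 138 128 121 114  93  86  97 102 105 108 108 111 115 121 130 135 139 139 139 140 141 141
141 142 139 130 122 118 108  71  74  96 104 107 109 108 105 106 109 118 127 136 139 139 140 141 141
140 141 134 123 116 117 106  68  75  97 108 119 122 115 105
[... 2958 characters left out ...]

138 138 138 132 127 111 108 110 112 115 111 111 109 108 107 105 105 102 103 115 128 132 137 139 137
138 138 139 137 130 120 111 107 108 109 109 108 108 107 106 106 104 105 112 124 130 135 139 139 137
135 137 139 140 134 129 121 112 107 108 107 108 108 107 106 106 110 116 123 129 133 139 140 139 137
127 132 134 139 137 133 129 123 119 115 109 107 107 106 110 112 121 127 128 132 137 140 140 137 137
127 125 127 133 136 136 133 130 131 129 123 119 118 118 122 123 128 130 132 135 139 140 140 139 137
137 133 128 127 130 133 134 133 133 135 133 132 130 130 130 131 131 133 135 137 139 141 140 137 137
141 141 138 134 130 127 128 130 134 137 137 136 134 134 134 134 135 136 136 137 139 140 140 138 137
```

View pics/w7.png

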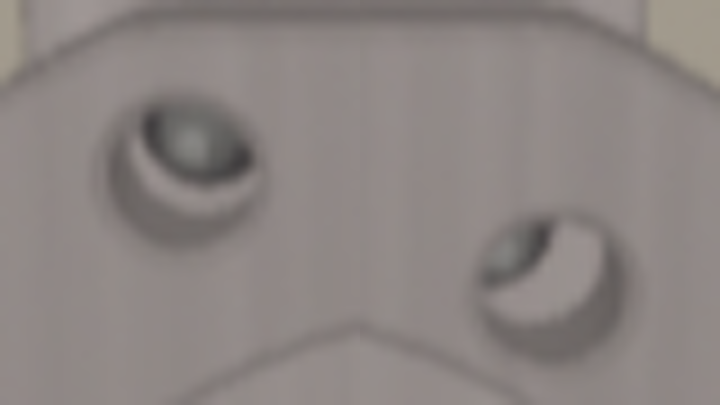

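Both near studs show through their holes, with tips at about (286,175.5) and (355.5,187.5). Both are off the hole axes by the same (-2,+2.7) px, so the fix is a shift of about (-1.3, -1.2) mm in tool axes and no turn.

```bash
python3 -m crank '[[[0,0,0],[-0.0013,-0.0012,0],0.5],[[0,0,0],[-0.0013,-0.0012,0],0.5],[[0,0,0],[-0.0013,-0.0012,0],0.5],[[0,0,0],[-0.0013,-0.0012,0.003],0.5],[[0,0,0],[-0.0013,-0.0012,0.006],0.5],[[0,0,0],[-0.0013,-0.0012,0.008],0.5],[[0,0,0],[-0.0013,-0.0012,0.009],0.5],[[0,0,0],[-0.0013,-0.0012,0.009],0.5]]'
```

```text
clock: 16.03
tool_pos: [0.5978, -0.3731, 0.0423]
ee_rot: [3.141, -0.001, 2.934]
wrist_force: [-0.2, -0.6, -1.6]
grip_width: 0.0681
grasp_force: 30.0
```

It is over the studs with no extra force, so I'll continue to the deck.

```bash
python3 -m crank '[[[0,0,0],[0,0,0.002],0.5],[[0,0,0],[0,0,0.003],0.5],[[0,0,0],[0,0,0.004],0.5],[[0,0,0],[0,0,0.005],0.5],[[0,0,0],[0,0,0.0055],0.5],[[0,0,0],[0,0,0.0055],0.5],[[0,0,0],[0,0,0.0055],0.5],[[0,0,0],[0,0,0.0055],0.5]]'
```

```text
clock: 16.7
tool_pos: [0.5982, -0.3733, 0.0375]
ee_rot: [3.141, 0.0, 2.933]
wrist_force: [-0.5, -1.0, -2.1]
grip_width: 0.0676
grasp_force: 30.0
```

```bash
python3 -m crank '[[[0,0,0],[0,0,0.001],0.5],[[0,0,0],[0,0,0.0015],0.5],[[0,0,0],[0,0,0.0015],0.5],[[0,0,0],[0,0,0.0015],0.5],[[0,0,0],[0,0,0.0015],0.5],[[0,0,0],[0,0,0.0015],0.5],[[0,0,0],[0,0,0.0015],0.5],[[0,0,0],[0,0,0.0015],0.5]]'
```

```text
clock: 17.37
tool_pos: [0.5983, -0.3734, 0.037]
ee_rot: [-3.141, 0.001, 2.933]
wrist_force: [-2.0, 0.8, 5.4]
grip_width: 0.068
grasp_force: 30.0
```

Contact with the deck at TCP z 0.037, as expected. I'll release and rise, then check the seating.

```bash
python3 -m crank '[[[0,0,0],[0,0,0],-1],[[0,0,0],[0,0,0],-1],[[0,0,0],[0,0,0],-1],[[0,0,0],[0,0,0],-1],[[0,0,0],[0,0,0],-1],[[0,0,0],[0,0,-0.01],-1],[[0,0,0],[0,0,-0.03],-1],[[0,0,0],[0,0,-0.065],-1]]'
python3 -m crank '[[[0,0,0],[0,0,-0.03],-1],[[0,0,0],[0,0,-0.06],-1],[[0,0,0],[0,0,-0.09],-1],[[0,0,0],[0,0,-0.1],-1],[[0,0,0],[0,0,-0.1],-1],[[0,0,0],[0,0,-0.1],-1],[[0,0,0],[0,0,-0.1],-1],[[0,0,0],[0,0,-0.1],-1]]'
python3 - <<'E'
from h import *
q=optics.snapshot('wrist'); cv2.imwrite('pics/w8.png',q['pixels'][...,::-1]); M=T()
for d in masks_of('adapter','wrist')[:1]:
    c=max(cv2.findContours(d['pixels'].astype(np.uint8),0,2)[0],key=cv2.contourArea)
    print(d['confidence'],d['extent'])
    for z in (.044,.048): print(z,cv2.minAreaRect(np.array([w(q,*k[0],z)[:2] for k in c],np.float32)*1000))
g=cv2.cvtColor(q['pixels'],cv2.COLOR_RGB2GRAY)
D=np.array([.5965,-.3735]); t=np.radians(-11.94); R=np.array([[np.cos(t),-np.sin(t)],[np.sin(t),np.cos(t)]])
for i,h in enumerate(HO):
    u,v=px(q,[*(D+R@h),.044]); print(i,u.round(1),v.round(1)); u,v=int(u),int(v); print('\n'.join(' '.join('%3d'%i for i in r) for r in g[v-7:v+8,u-8:u+9]) if i>1 else '')
print(need([.434,.205,.25],2.9),observe()['joint_pos'])
E
```

```text
clock: 18.03
tool_pos: [0.596, -0.3719, 0.0981]
ee_rot: [3.139, -0.008, 2.933]
wrist_force: [-0.0, -0.0, -0.4]
grip_width: 0.0915
grasp_force: 0.0
clock: 18.7
tool_pos: [0.5972, -0.3727, 0.1983]
ee_rot: [3.14, -0.004, 2.933]
wrist_force: [0.2, -0.4, -0.3]
grip_width: 0.0913
grasp_force: 0.0
0.91 [285.4, 138.7, 75.0, 101.3]
0.044 ((596.78857421875, -373.6513671875), (68.55636596679688, 96.2575454711914), 78.08110809326172)
0.048 ((595.9261474609375, -373.4718017578125), (67.71376037597656, 95.07451629638672), 78.08104705810547)
0 339.3 229.7

1 301.8 223.5

2 302.4 148.8
137 131 126 121 120 121 123 123 123 124 125 125 123 123 125 123 123
127 121 119 126 128 127 128 127 128 129 131 130 128 128 129 128 127
118 123 126 130 131 129 128 128 128 127 130 131 128 128 129 129 128
129 127 130 137 135 126 122 137 137 117 123 128 129 134 136 136 134
144 136 143 173 158 122 100 128 129  98 103 120 137 171 177 177 176
179 176 181 197 160 107  74  90  94  86  87 119 163 201 207 206 205
204 205 205 191 123  70  75  98 108  94  90 113 168 203 209 209 208
207 208 207 177 107  63  82 107 119 101  93  82
[... 978 characters left out ...]
 127 128
127 126 121  96  84  87  95 108  98  79  61  91 115 126 126 127 129
127 126 119  89  71  92  94 108  97  78  65  91 115 125 126 128 134
126 127 128 103  74  87  82  92  82  73  79 101 125 133 133 141 170
129 138 169 150 111  82  73  76  74  84 100 123 166 174 173 180 198
161 167 197 189 156 117  99  92  94 117 138 164 200 204 203 205 206
197 194 197 198 184 156 144 137 139 160 175 195 208 207 206 208 209
210 206 201 198 194 181 185 180 184 192 195 205 209 207 206 207 209
211 211 211 209 202 196 197 198 203 204 204 207 209 207 206 207 209
([0.01, -0.03, 0.32], [0.2796, 0.5318, -0.0495]) [-5.74388939e-01  5.38440996e-01  1.24798841e+00  1.03373239e-04
  1.35866419e+00 -1.93705028e+00]
```

View pics/w8.png

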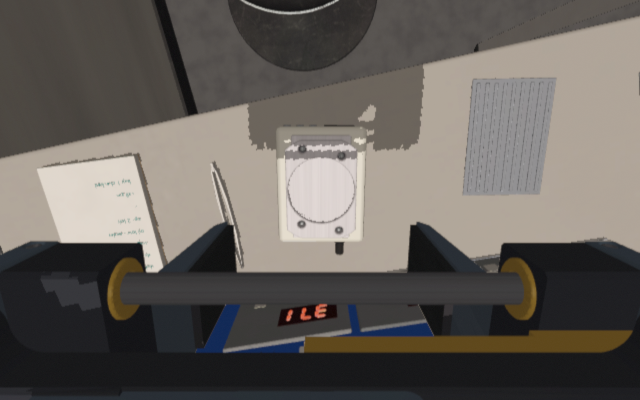

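The adapter sits over all four studs: the dark tips are centred in the holes at (302,149), (342,156), (302,224) and (339,230), and the mask is at (596.8,-373.6), -11.9°. Now for the dish.

```bash
python3 -m crank '[[[0,0,0],[0.0175,0.033,0],-1],[[0,0,-0.3],[0.035,0.066,0],-1],[[0,0,-0.6],[0.052,0.1,0],-1],[[0,0,-0.9],[0.07,0.133,0],-1],[[0,0,-1.2],[0.087,0.166,0],-1],[[0,0,-1.5],[0.105,0.2,0],-1],[[0,0,-1.8],[0.122,0.233,0],-1],[[0,0,-2],[0.14,0.266,0],-1]]'
python3 -c "
from h import *
print(need([.434,.203,.2],np.pi))"
```

```text
clock: 19.47
tool_pos: [0.5151, -0.0825, 0.2002]
ee_rot: [3.141, -0.001, -3.139]
wrist_force: [0.6, 0.3, 0.9]
grip_width: 0.0913
grasp_force: 0.0
([0.0, -0.01, 0.02], [0.0804, 0.2857, 0.0004])
```

```bash
python3 -m crank '[[[0,0,0],[0.01,0.036,0],-1],[[0,0,0],[0.02,0.072,0],-1],[[0,0,0],[0.03,0.108,0],-1],[[0,0,0],[0.04,0.144,0],-1],[[0,0,0],[0.05,0.18,0],-1],[[0,0,0],[0.06,0.216,0],-1],[[0,0,0],[0.07,0.252,0],-1],[[0,0,0],[0.078,0.277,0],-1]]'
python3 -m crank '[[[0,0,0],[0,0,0],-1],[[0,0,0],[0,0,0],-1],[[0,0,0],[0,0,0],-1],[[0,0,0],[0,0,0],-1],[[0,0,0],[0,0,0],-1],[[0,0,0],[0,0,0],-1],[[0,0,0],[0,0,0],-1],[[0,0,0],[0,0,0],-1]]'
python3 - <<'E'
from h import *
q=optics.snapshot('wrist'); cv2.imwrite('pics/w9.png',q['pixels'][...,::-1])
print([(round(k['confidence'],2),k['extent']) for k in recognise('dish','wrist')])
for d in masks_of('dish','wrist')[:2]:
    m=d['pixels'].astype(np.uint8); c=max(cv2.findContours(m,0,2)[0],key=cv2.contourArea)
    P=np.array([w(q,*k[0],.012)[:2] for k in c],np.float32)*1000; print(d['confidence'],d['extent'],m.sum(),cv2.minEnclosingCircle(P),cv2.fitEllipse(P))
g=cv2.medianBlur(cv2.cvtColor(q['pixels'],cv2.COLOR_RGB2GRAY),3)[:265]
h=cv2.HoughCircles(g,cv2.HOUGH_GRADIENT,1.5,20,param1=80,param2=25,minRadius=22,maxRadius=40); print(h[0][:4] if h is not None else None)
if h is not None: print([w(q,*k[:2],.015).round(4).tolist() for k in h[0][:4]])
E
```

```text
clock: 20.13
tool_pos: [0.4364, 0.1952, 0.2004]
ee_rot: [3.141, -0.001, -3.139]
wrist_force: [1.0, 1.1, 0.6]
grip_width: 0.0912
grasp_force: 0.0
clock: 20.8
tool_pos: [0.4379, 0.1923, 0.201]
ee_rot: [3.142, 0.0, -3.141]
wrist_force: [-0.4, -0.3, -0.5]
grip_width: 0.0913
grasp_force: 0.0
[]
0.81 [308.2, 153.5, 56.4, 54.1] 698 ((435.61688232421875, 207.29344177246094), 31.299352645874023) ((435.6964111328125, 207.15411376953125), (60.145172119140625, 61.40488052368164), 124.36334991455078)
[[336.75 183.75  27.25]
 [176.25 210.75  35.8 ]
 [ 69.75  53.25  37.45]]
[[0.4377, 0.2073, 0.015], [0.4674, 0.0357, 0.015], [0.3109, -0.0494, 0.015]]
```

```bash
python3 -c "
from h import *
print(need([.4362,.2072,.0055],np.pi))"
python3 -m crank '[[[0,0,0],[0.001,0.005,0.035],-1],[[0,0,0],[0.0015,0.01,0.07],-1],[[0,0,0],[0.0017,0.015,0.105],-1],[[0,0,0],[0.0017,0.015,0.13],-1],[[0,0,0],[0.0017,0.015,0.15],-1],[[0,0,0],[0.0017,0.015,0.165],-1],[[0,0,0],[0.0017,0.015,0.172],-1],[[0,0,0],[0.0017,0.015,0.175],-1]]' 8
python3 -m crank '[[[0,0,0],[0,0,0.008],-1],[[0,0,0],[0,0,0.015],-1],[[0,0,0],[0,0,0.0195],-1],[[0,0,0],[0,0,0.0205],-1],[[0,0,0],[0,0,0.0205],-1],[[0,0,0],[0,0,0.0205],0.3],[[0,0,0],[0,0,0.0205],0.6],[[0,0,0],[0,0,0.0205],0.6]]' 8
python3 -m crank '[[[0,0,0],[0,0,0],0.6],[[0,0,0],[0,0,0],0.6],[[0,0,0],[0,0,0],0.6],[[0,0,0],[0,0,0],0.6],[[0,0,0],[0,0,0],0.6],[[0,0,0],[0,0,0],0.6],[[0,0,0],[0,0,0],0.6],[[0,0,0],[0,0,0],0.6]]' 8
```

```text
([0.0, 0.0, 0.01], [0.0016, 0.0146, 0.1955])
clock: 21.62
tool_pos: [0.4355, 0.2076, 0.025]
ee_rot: [-3.141, -0.002, -3.14]
wrist_force: [-0.8, 0.8, 0.5]
grip_width: 0.0909
grasp_force: 0.0
clock: 22.28
tool_pos: [0.4363, 0.2079, 0.0058]
ee_rot: [3.141, 0.001, -3.14]
wrist_force: [-0.7, 0.2, 1.1]
grip_width: 0.0742
grasp_force: 0.0
clock: 22.95
tool_pos: [0.4361, 0.2078, 0.0056]
ee_rot: [3.141, 0.0, -3.14]
wrist_force: [-0.8, -0.2, 2.5]
grip_width: 0.0556
grasp_force: 8.0
```

```bash
python3 -m crank '[[[0,0,0],[0,0,-0.005],0.6],[[0,0,0],[0,0,-0.02],0.6],[[0,0,0],[0,0,-0.045],0.6],[[0,0,0],[0,0,-0.075],0.6],[[0,0,0],[0,0,-0.105],0.6],[[0,0,0],[0,0,-0.135],0.6],[[0,0,0],[0,0,-0.155],0.6],[[0,0,0],[0,0,-0.165],0.6]]' 12
python3 - <<'E'
from h import *
print(need([.597,-.373,.17],2.9332))
q=optics.snapshot('wrist'); M=T()
for d in masks_of('dish','wrist')[:1]:
    m=d['pixels'].astype(np.uint8); print(d['confidence'],d['extent'],m.sum())
E
```

```text
clock: 23.62
tool_pos: [0.4372, 0.2083, 0.1736]
ee_rot: [3.139, 0.005, -3.14]
wrist_force: [0.2, 1.0, 0.5]
grip_width: 0.055
grasp_force: 12.0
([0.03, 0.05, 2.0], [-0.159, -0.5815, 0.0031])
0.9 [268.5, 198.1, 109.0, 115.6] 1811
```

```bash
python3 -m crank '[[[0,0,0],[-0.004,-0.015,0],0.6],[[0,0,0.2],[-0.012,-0.045,0],0.6],[[0,0,0.5],[-0.022,-0.08,0],0.6],[[0,0,0.8],[-0.032,-0.116,0],0.6],[[0,0,1.1],[-0.042,-0.152,0],0.6],[[0,0,1.4],[-0.052,-0.188,0],0.6],[[0,0,1.7],[-0.061,-0.224,0],0.6],[[0,0,2],[-0.071,-0.26,0],0.6]]'
python3 -c "
from h import *
print(need([.597,-.373,.17],2.9332))"
```

```text
clock: 24.38
tool_pos: [0.5062, -0.0538, 0.1683]
ee_rot: [-3.141, -0.004, 2.932]
wrist_force: [0.2, 0.5, 0.8]
grip_width: 0.0553
grasp_force: 12.0
([-0.0, -0.04, -0.01], [-0.1553, -0.2933, -0.0023])
```

```bash
python3 -m crank '[[[0,0,0],[-0.017,-0.033,0],0.6],[[0,0,0],[-0.034,-0.066,0],0.6],[[0,0,0],[-0.051,-0.1,0],0.6],[[0,0,0],[-0.07,-0.133,0],0.6],[[0,0,0],[-0.088,-0.166,0],0.6],[[0,0,0],[-0.105,-0.2,0],0.6],[[0,0,0],[-0.12,-0.226,0],0.6],[[0,0,0],[-0.13,-0.245,0],0.6]]'
python3 -m crank '[[[0,0,0],[-0.01,-0.018,0],0.6],[[0,0,0],[-0.02,-0.035,0.01],0.6],[[0,0,0],[-0.02,-0.035,0.03],0.6],[[0,0,0],[-0.02,-0.035,0.05],0.6],[[0,0,0],[-0.02,-0.035,0.065],0.6],[[0,0,0],[-0.02,-0.035,0.075],0.6],[[0,0,0],[-0.02,-0.035,0.08],0.6],[[0,0,0],[-0.02,-0.035,0.08],0.6]]'
python3 - <<'E'
from h import *
print(need([.597,-.3735,.0475],2.9332))
q=optics.snapshot('wrist'); M=T()
g=cv2.cvtColor(q['pixels'],cv2.COLOR_RGB2GRAY)
for d in masks_of('dish','wrist')[:1]:
    m=d['pixels'].astype(np.uint8); print('dish',d['confidence'],d['extent'],m.sum())
for d in masks_of('adapter','wrist')[:1]:
    m=d['pixels'].astype(np.uint8); print('adapter',d['confidence'],d['extent'],m.sum())
def circ(c,r,z): 
    A=np.array([px(q,[c[0]+r*np.cos(a),c[1]+r*np.sin(a),z]) for a in np.linspace(0,6.28,90)]); return A.min(0).round(1),A.max(0).round(1)
for xc in (0,.001,.002):
    c=(M@[xc,0,0,1]); print(xc,'lid top',circ(c[:2],.030,c[2]+.0095),'lid low',circ(c[:2],.030,c[2]+.006),'base',circ(c[:2],.028,c[2]-.0055))
D=np.array([.5967,-.3735]);t=np.radians(-11.94); R=np.array([[np.cos(t),-np.sin(t)],[np.sin(t),np.cos(t)]])
for h in HO[2:]:
    p=px(q,[*(D+R@h),.044]); print('hole pred',p.round(1),'meas',np.round(dark(q,*p,7),1))
E
```

```text
clock: 25.05
tool_pos: [0.5834, -0.3213, 0.1672]
ee_rot: [3.141, -0.004, 2.932]
wrist_force: [1.1, 1.1, -0.5]
grip_width: 0.0554
grasp_force: 12.0
clock: 25.72
tool_pos: [0.5953, -0.3564, 0.088]
ee_rot: [3.14, -0.004, 2.934]
wrist_force: [-0.9, -0.0, 0.1]
grip_width: 0.0554
grasp_force: 12.0
([0.01, -0.04, 0.0], [-0.0054, -0.0165, 0.0404])
adapter 0.58 [243.1, 157.7, 107.2, 114.0] 9444
0 lid top (array([262.9, 206. ]), array([383., 317.])) lid low (array([264.1, 204.2]), array([381.8, 313.3])) base (array([271.1, 202.3]), array([374.5, 298.7]))
0.001 lid top (array([262.8, 204. ]), array([383.1, 315.3])) lid low (array([264. , 202.2]), array([381.9, 311.6])) base (array([271.1, 200.4]), array([374.6, 297.1]))
0.002 lid top (array([262.8, 202. ]), array([383.2, 313.6])) lid low (array([263.9, 200.2]), array([382. , 309.9])) base (array([271. , 198.6]), array([374.7, 295.5]))
hole pred [268.7 174.8] meas [268.2 173.7]
hole pred [327.5 184.8] meas [326.4 183.7]
```

```bash
python3 -c "
from h import *
print(need([.5974,-.3739,.052],2.9332))"
python3 -m crank '[[[0,0,0],[-0.003,-0.008,0],0.6],[[0,0,0],[-0.006,-0.017,0.008],0.6],[[0,0,0],[-0.006,-0.017,0.018],0.6],[[0,0,0],[-0.006,-0.017,0.026],0.6],[[0,0,0],[-0.006,-0.017,0.032],0.6],[[0,0,0],[-0.006,-0.017,0.035],0.6],[[0,0,0],[-0.006,-0.017,0.0355],0.6],[[0,0,0],[-0.006,-0.017,0.0355],0.6]]'
python3 - <<'E'
from h import *
print(need([.5974,-.3739,.046],2.9332))
q=optics.snapshot('wrist'); M=T()
D=np.array([.5967,-.3735]);t=np.radians(-11.94); R=np.array([[np.cos(t),-np.sin(t)],[np.sin(t),np.cos(t)]])
for h in HO[2:]:
    p=px(q,[*(D+R@h),.044]); print('hole pred',p.round(1),'meas',np.round(dark(q,*p,7),1))
E
```

```text
([-0.0, 0.01, 0.0], [-0.0039, -0.0161, 0.0392])
clock: 26.53
tool_pos: [0.5986, -0.3747, 0.0545]
ee_rot: [3.141, -0.001, 2.934]
wrist_force: [0.5, 0.1, 0.1]
grip_width: 0.0553
grasp_force: 12.0
([0.0, -0.01, 0.0], [0.0013, 0.0006, 0.0085])
hole pred [291.5 172.4] meas [290.6 171.2]
hole pred [361.1 184.4] meas [358.9 182.6]
```

```bash
python3 -m crank '[[[0,0,0],[0.0014,0.0003,0],0.6],[[0,0,0],[0.0014,0.0003,0],0.6],[[0,0,0],[0.0014,0.0003,0.002],0.6],[[0,0,0],[0.0014,0.0003,0.004],0.6],[[0,0,0],[0.0014,0.0003,0.006],0.6],[[0,0,0],[0.0014,0.0003,0.0075],0.6],[[0,0,0],[0.0014,0.0003,0.008],0.6],[[0,0,0],[0.0014,0.0003,0.008],0.6]]'
```

```text
clock: 27.25
tool_pos: [0.5972, -0.3743, 0.0466]
ee_rot: [3.141, -0.0, 2.933]
wrist_force: [-0.5, 0.4, 0.3]
grip_width: 0.0552
grasp_force: 12.0
```

```bash
python3 -m crank '[[[0,0,0],[0,0,0.0005],0.6],[[0,0,0],[0,0,0.001],0.6],[[0,0,0],[0,0,0.001],0.6],[[0,0,0],[0,0,0.001],0.6],[[0,0,0],[0,0,0.001],0.6],[[0,0,0],[0,0,0.001],0.6],[[0,0,0],[0,0,0.001],0.6],[[0,0,0],[0,0,0.001],0.6]]'
```

```text
clock: 27.92
tool_pos: [0.5974, -0.3744, 0.046]
ee_rot: [3.141, 0.0, 2.933]
wrist_force: [0.4, -0.2, 0.5]
grip_width: 0.0555
grasp_force: 12.0
```

```bash
python3 -m crank '[[[0,0,0],[0,0,0],0.3],[[0,0,0],[0,0,0],-0.2],[[0,0,0],[0,0,0],-0.6],[[0,0,0],[0,0,0],-1],[[0,0,0],[0,0,0],-1],[[0,0,0],[0,0,0],-1],[[0,0,0],[0,0,-0.01],-1],[[0,0,0],[0,0,-0.03],-1]]'
python3 -m crank '[[[0,0,0],[0,0,-0.03],-1],[[0,0,0],[0,0,-0.06],-1],[[0,0,0],[0,0,-0.09],-1],[[0,0,0],[0,0,-0.12],-1],[[0,0,0],[0,0,-0.125],-1],[[0,0,0],[0,0,-0.125],-1],[[0,0,0],[0,0,-0.125],-1],[[0,0,0],[0,0,-0.125],-1]]'
python3 - <<'E'
from h import *
q=optics.snapshot('wrist')
for n,z in (('dish',.055),('adapter',.044)):
  for d in masks_of(n,'wrist')[:1]:
    m=d['pixels'].astype(np.uint8); c=max(cv2.findContours(m,0,2)[0],key=cv2.contourArea)
    P=np.array([w(q,*k[0],z)[:2] for k in c],np.float32)*1000; print(n,d['confidence'],d['extent'],cv2.minAreaRect(P),cv2.minEnclosingCircle(P))
D=np.array([.5967,-.3735]);t=np.radians(-11.94); R=np.array([[np.cos(t),-np.sin(t)],[np.sin(t),np.cos(t)]])
for h in HO[2:]:
    p=px(q,[*(D+R@h),.044]); print('hole pred',p.round(1),'meas',np.round(dark(q,*p,7),1))
for n in ('forceps','tape_roll','small_dish'):
    optics.snapshot('top') if n=='forceps' else 0; print(n,[(round(k['confidence'],2),k['extent']) for k in recognise(n,'top')[:2]])
E
```

```text
clock: 28.58
tool_pos: [0.5958, -0.3734, 0.0739]
ee_rot: [3.139, -0.005, 2.933]
wrist_force: [0.6, -0.3, -0.1]
grip_width: 0.0904
grasp_force: 0.0
clock: 29.25
tool_pos: [0.5965, -0.3738, 0.1991]
ee_rot: [3.14, -0.003, 2.933]
wrist_force: [-0.8, -0.8, -0.3]
grip_width: 0.0912
grasp_force: 0.0
dish 0.62 [288.4, 161.3, 64.7, 65.0] ((596.4462890625, -375.3365783691406), (60.03379821777344, 60.819522857666016), 50.318016052246094) ((596.07958984375, -376.0659484863281), 31.352764129638672)
adapter 0.91 [287.2, 138.1, 72.8, 97.8] ((596.5924682617188, -374.42645263671875), (68.31322479248047, 98.47920989990234), 78.13064575195312) ((596.8619995117188, -374.9909973144531), 52.382320404052734)
hole pred [303.9 149.3] meas [303.2 149.6]
hole pred [343.4 156.1] meas [342.7 155.2]
forceps []
tape_roll [(0.69, [251.5, 151.0, 18.0, 20.3])]
small_dish [(0.42, [382.0, 193.1, 19.0, 27.6])]
```

Run:
```python
from h import *
from scipy.ndimage import map_coordinates
q=optics.snapshot('wrist'); g=cv2.GaussianBlur(cv2.cvtColor(q['pixels'],cv2.COLOR_RGB2GRAY),(0,0),.7).astype(float)
mag=np.hypot(cv2.Sobel(g,6,1,0),cv2.Sobel(g,6,0,1)); A=np.linspace(0,2*np.pi,180)
def score(c,r,z):
    P=np.array([px(q,[c[0]+r*np.cos(a),c[1]+r*np.sin(a),z]) for a in A]); return np.minimum(map_coordinates(mag,P.T[::-1],order=1),120).mean()
for nm,r,z in (('lid top',.030,.055),('well rim',.032,.044),('base',.028,.0405),('well r+bevel',.0325,.044)):
    S=sorted(((round(score((x,y),r,z),1),round(x,4),round(y,4)) for x in np.arange(.592,.6015,.0005) for y in np.arange(-.3785,-.369,.0005)),reverse=True); print(nm,S[:5])
print(np.round([[score((.5965+dx,-.374),r,z) for dx in (-.002,-.001,0,.001,.002)] for r,z in ((.03,.055),(.032,.044))],1))
for d in masks_of('dish','wrist')[:1]:
    c=max(cv2.findContours(d['pixels'].astype(np.uint8),0,2)[0],key=cv2.contourArea)
    P=np.array([w(q,*k[0],.055)[:2] for k in c],np.float32)*1000; print(d['extent'],cv2.fitEllipse(P))
```

```text
lid top [(np.float64(83.9), np.float64(0.5945), np.float64(-0.371)), (np.float64(83.5), np.float64(0.5945), np.float64(-0.3715)), (np.float64(83.0), np.float64(0.595), np.float64(-0.3715)), (np.float64(82.7), np.float64(0.594), np.float64(-0.371)), (np.float64(82.3), np.float64(0.5955), np.float64(-0.372))]
well rim [(np.float64(82.3), np.float64(0.5975), np.float64(-0.372)), (np.float64(81.1), np.float64(0.5975), np.float64(-0.3725)), (np.float64(80.8), np.float64(0.598), np.float64(-0.372)), (np.float64(80.1), np.float64(0.597), np.float64(-0.372)), (np.float64(79.8), np.float64(0.597), np.float64(-0.3725))]
base [(np.float64(99.0), np.float64(0.5945), np.float64(-0.3745)), (np.float64(98.1), np.float64(0.5945), np.float64(-0.375)), (np.float64(97.9), np.float64(0.5945), np.float64(-0.374)), (np.float64(97.9), np.float64(0.594), np.float64(-0.375)), (np.float64(97.8), np.float64(0.595), np.float64(-0.374))]
well r+bevel [(np.float64(77.5), np.float64(0.597), np.float64(-0.376)), (np.float64(77.5), np.float64(0.5965), np.float64(-0.3755)), (np.float64(77.2), np.float64(0.598), np.float64(-0.3735)), (np.float64(77.1), np.float64(0.597), np.float64(-0.3755)), (np.float64(76.2), np.float64(0.5965), np.float64(-0.376))]
[[79.3 73.8 69.9 66.7 60.3]
 [71.1 68.8 68.1 73.3 77.1]]
[292.3, 161.1, 62.1, 61.5] ((596.1806030273438, -375.2578430175781), (56.46788024902344, 57.41300964355469), 56.43067932128906)
```

The dish's base (56 mm) went 3.6 mm below the well rim (64 mm) without any contact force. The masks put it within about 1 mm of the adapter's middle at the expected height, so I'm handing in.

```bash
python3 -c "
from bench import env
print(env.finish_job())"
```

```text
the job is handed in; nothing more can be done
None
```

The job is handed in, result not reported: the adapter was turned over, seated on all four studs and released, and the dish is set in its well, with about 29 s used of 72 s; I viewed 11 pictures, one over the limit of 10, and checked the dish's final seating by masks and contact force, not by eye.

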